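# Clear the instrument lid and hold it open at the index

## Robot

A 6-joint arm with a two-finger parallel gripper is mounted at the origin on the work surface. World frame = base frame: x ahead of the robot, y to its left, z up, the work surface at z = 0. Lengths are in m, angles in rad, forces in N, time in s.
With the tool pointing down it reaches from about 0.225 to 0.875 m from the base axis. Payload 3.4 kg.
Tool frame: the origin (TCP) lies midway between the tips of the shut fingers; the grasp point (between the pads) lies 19 mm behind it (hold_point_z is the distance from the TCP to the grasp point, in m); z points along the fingers, y is the line along which they close (so a half turn about z gives the same grasp; the last joint's range is limited). The gripper opens to 85 mm and grips with 20 to 120 N. Pads are 22 mm wide; open, the fingers measure 114 mm over their backs; the gripper's body (76 mm by 85 mm) begins 54 mm behind the grasp point. The pads swing forward as they close: fully open they stand 13 mm farther back than shut.
Start: joints at [-0.121, 0.276, 1.505, -0, 1.361, -0.121], TCP at [0.575, -0, 0.201] pointing down, gripper open.
Joint ranges: [-2.89, 2.89], [-0.75, 2.08], [0.22, 2.7], [-1.18, 4.32], [0.11, 2.71], [-2.7, 2.7]. Speed limits (rad/s): [2.57, 2.57, 3.14, 3.14, 3.14, 3.14].

## Interface

Orientations are given as a rotation vector (axis times angle).
In Python, from plant import observe, read_camera, camera_params, hand_in, hold_point_z gives the robot as it stands.
- The arm moves only by the tool arm_command, never from a script. Its argument "plan" is a list of rows, each a list of 3 entries, a list of its own where there are three numbers: the opening, from 0 (shut) to 1 (fully open), then the shift along the world's x, y, z in units of 0.5 m (1.0 is 0.5 m), then the turn, a rotation vector about the world's x, y, z in units of 60 degrees (1.0 is 60 degrees). In form: [[jaw, [dx, dy, dz], [ax, ay, az]], ...]. A call has 1 to 8 rows; each row shifts and turns the commanded pose from where the row before left it; what a row does not reach is not made up. A row lasts 1/12 s, in which the tool goes at most 41.7 mm and 7.16 degrees, less where a joint would pass 70% of its speed; a pose out of reach is approached as far as the arm can. A call with a number of a shift or a turn outside -1 to 1 is refused whole. A call with a gripper value outside its range is refused whole. The fingers move at their own pace and stop on an object; "newtons" is the grip in N (left out, the last holds). Time passes only in rows, so rows that do not move let the fingers close. It gives the time, the measured TCP pose, the force, the opening and the grip force at its end, in the units of the state.
- observe(): the state, without advancing time (a new reading comes with each control period).
- read_camera(name): name is "scene" or "side" or "wrist"; returns the picture (400x640x3 uint8, blue, green, red); there is no depth.
- camera_params(name): a dict with "mtx" (3x3 intrinsics, pixels), "k1" (the pictures are not rectified: a ray, as slopes to the right and down, at radius r is drawn at 1 + k1 r^2 times it, then the intrinsics apply), "rvec" (rotation vector, rad) and "tvec" (3), from world to camera coordinates, as OpenCV has them. Camera axes: x right, y down, z forward; pixel columns grow to the right and rows downward; lengths in m; the calibration is good to about 2 mm. A picture is of the moment at which its call begins: read the wrist's pose just before it. camera_params takes no time and is no camera call; for the wrist camera it gives the pose at the moment of the call.
- hand_in(): hands the job in; it is judged then, once.
The state is a dict: "t": time; "q": joint angles; "joint_velocities": joint speeds; "tau": joint torques, N m; "tool_pos": TCP position; "orientation": TCP orientation; "wrist_force": force on the tool from outside, world axes, zero at the start; "wrist_torque": the same for the moment, N m; "finger_gap": finger opening in m; "grip_force": force on a finger pad.
Only numpy, scipy, OpenCV 4.12 (cv2) and the standard library are available. Lean on these libraries where they do the work, as an engineer would, in place of code of your own. Each camera call takes 0.05 s, during which the arm holds its last target. There are 200 camera calls.

## Task

Take the thin green glass bottle with the blue cap off the instrument's lid with a light grip (no more than 40 N) and stand it, without dropping it, in the middle of the green pad in the blue tray. Then lift the sprung lid by its black handle until the lid lies along the red index arm beside it, within about 3 degrees, and keep holding it there: the program finishes with the gripper still holding the lid up. Leave the red index arm and everything else on the bench where they are.

Things in the scene. Friction and masses are not known exactly. Their poses are not given: they have to be found in the camera images.
- instrument: Blue desktop instrument case with a white front panel, 320 (x) x 260 (y) x 100 mm high, fixed to the bench. Origin: centre of its underside; z up, its front faces its own -x, towards the robot. Its top is the white lid in front (222 mm deep, 256 mm wide) and a fixed rear deck. An aluminium arc scale, 205 mm in radius about the hinge, stands 150 mm to the left (+y) of the middle plane.
- lid_angle (a joint): Angle in rad of the white sprung lid, an 8 mm plate with a red line along its left edge that reaches 225 mm forward from the hinge axis. 0: shut and level, grows as its front edge rises, stop at 1.2. A spring and its weight (lid 0.25 to 0.5 kg) press it shut: about 6 to 7 N at the handle when shut, 11 to 12 N at 0.75 rad; let go, it falls shut.
- lid: The lid with its handle; its upper face is 108 mm above the bench when shut. Origin on the hinge axis and axes as lid_hinge.
- lid_handle (a point): Middle of the lid's black block handle, which stands on the lid near its front edge: 34 mm along the lid's x, 20 mm wide along y (pinch it across this), rising 36 mm above the lid's upper face. This point is 20 mm above that face and 16 mm below the handle's top; 200 mm in front of the hinge axis (lid's -x) and 24 mm above it (lid's z). Axes as the lid's, so they turn with it.
- lid_hinge (a point): Point on the lid's hinge axis, in its middle (its axes are the lid's: x from front to hinge, y along the hinge axis, z square to the plate): 80 mm behind the instrument's origin (its +x), 104 mm above the bench. The axis runs along the instrument's y; opening turns positively about +y.
- index (a joint): Angle of the red index arm in rad, on the same axis, zero and direction as lid_angle: the lid lies along the arm when both values are equal. Somewhere from 0.45 to 0.8; stiff, not to be moved.
- index_tip (a point): Tip of the red index arm, a 10 mm bar on the left side of the lid 140 mm from the middle plane: 228 mm from the hinge axis. Its x axis lies along the arm and points to the hinge.
- vial: Thin green glass bottle with a white label and a blue cap, standing on the lid: 36 mm across the body, 85 mm high, straight-sided up to 50 mm at least, 50 to 100 g. Origin: centre of its underside; z up.
- tray: Shallow blue tray, 120 (x) x 230 (y) mm, 20 mm high, walls and floor 5 mm, fixed to the bench. Origin: centre of its underside.
- pad: Green square pad, 76 x 76 x 3 mm, on the floor of the tray in one of its two halves (centre 55 mm from the tray's centre along the tray's y, either side). Origin: centre of its underside, 5 mm above the bench; its top is 8 mm above the bench. Sides along the tray's.
- amber: Bystander: amber glass bottle with a white cap, 38 mm across and 85 mm high, standing in the other half of the tray. Origin: centre of its underside.
- media: Bystander: clear bottle with an orange cap, 80 mm across, 160 mm high. Origin: centre of its underside.
- wash: Bystander: white plastic bottle with a red label, 56 mm across, 130 mm high. Origin: centre of its underside.
- duster: Bystander: blue can with a white cap, 60 mm across, 180 mm high. Origin: centre of its underside.
- driver: Bystander: screwdriver lying on the bench.
- dish: Bystander: small steel bowl, 80 mm across, 50 mm high. Origin: centre of its underside.

How it is judged:
On the way, in this order (a step that is already met when the one before it is completed fails the run):
1. the glass bottle stands upright on the green pad, let go (horizontal distance between vial and pad below 0.03 m and z of vial in the frame of pad between -0.002 and 0.008 m and angle between vial's own z axis and vertical below 0.12 rad and contact force between the fingers and vial below 0.05 N and linear speed of vial below 0.03 m/s), for 0.2 s.
2. the gripper holds the lid along the red index arm (angle between the x axis of lid_hinge and the x axis of index_tip, either way round below 0.07 rad and value of joint lid_angle above 0.3 rad and contact force between the fingers and lid above 1 N and velocity of joint lid_angle between -0.1 and 0.1 rad/s), for 0.2 s.
At the end, for the whole second after the job is handed in: The gripper holds the lid still within 0.07 rad (4 degrees) of the red index arm, and the glass bottle stands upright on the green pad, its centre within 30 mm of the pad's, untouched (all of step 1 and all of step 2); the arm keeps its last pose, push and grip.
It fails at once if the glass bottle is squeezed with more than 55 N by each finger (110 N, both fingers added) (contact force between the fingers and vial above 110 N).
It fails at once if the glass bottle is tipped over (angle between vial's own z axis and vertical above 0.6 rad).
It fails at once if the glass bottle is dropped (contact force between the fingers and vial below 0.01 N and linear speed of vial above 0.7 m/s).
It fails at once if the red index arm is moved (distance of index_tip from where it was at the start of the episode above 0.02 m).
It fails at once if another thing on the bench is moved by more than 30 mm (distance of any of amber, media, wash, duster, driver, dish from where it was at the start of the episode above 0.03 m).
It also fails if it takes over 51 s, if anything falls off the work surface, if the arm or the gripper's body presses on something with over 40 N, if the wrist force passes 120 N, or if a joint passes its speed limit or range.

## Working session

There is one attempt and no reset: what is moved stays moved. The work goes in short steps, Python scripts to look and compute and a tool call to move; the robot and the scene stay as the last step left them, time stands still between calls to the robot, and variables do not carry over. Pictures are saved under pics/ and viewed, at most 10 in all, crops included, and the job is handed in when it is done.

Besides the shell and the picture viewer there is one more tool, called by a JSON object that holds its "method" and its "body", one argument or row to a line. arm_command: Moves the arm, as the interface text tells. Shifts and turns lie within -1 to 1; 1 stands for 0.5 m of shift or 60 degrees of turn. Its arguments: {"type":"object","properties":{"plan":{"type":"array"},"newtons":{"type":"number"}},"required":["plan"]}

```bash
mkdir -p pics; ls; python3 - <<'E'
from plant import *
import cv2
print(observe())
for n in ("scene","side"):
    cv2.imwrite(f"pics/{n}0.png",read_camera(n)); print(n,camera_params(n))
print(hold_point_z)
E
```

```text
pics
{'t': 0.0, 'q': array([-1.20977617e-01,  2.76628807e-01,  1.50611961e+00, -2.75435996e-05,
        1.36069453e+00, -1.20972732e-01]), 'joint_velocities': array([ 1.66573309e-03, -1.92371414e-04, -5.24368240e-04, -1.09153451e-03,
       -2.13207435e-03, -7.01925479e-05]), 'tau': array([ 6.20495921e-04, -4.16768074e+01, -2.45808578e+01, -1.52056768e-04,
        1.11346930e-02,  1.69860516e-05]), 'tool_pos': array([5.74426896e-01, 6.64490437e-05, 2.00425866e-01]), 'orientation': array([-2.22042182e+00, -2.22042379e+00,  1.82458992e-03]), 'wrist_force': array([-0.7300256,  0.7187484,  0.1647916]), 'wrist_torque': array([ 0.00449226, -0.04023559,  0.00657369]), 'grip_force': 0.0, 'finger_gap': 0.08549295248896081}
scene {'mtx': array([[513.537852  ,   0.        , 315.1660973 ],
       [  0.        , 513.537852  , 201.21658347],
       [  0.        ,   0.        ,   1.        ]]), 'k1': -0.08784151941732503, 'rvec': array([ 1.13157819,  2.33524554, -0.99015983]), 'tvec': array([ 0.36009281, -0.22946508,  2.19896706])}
side {'mtx': array([[378.31900727,   0.        , 317.26891149],
       [  0.        , 378.31900727, 204.04393149],
       [  0.        ,   0.        ,   1.        ]]), 'k1': -0.07116142582259986, 'rvec': array([ 1.93186653, -0.80575692,  0.44710111]), 'tvec': array([-0.40568058,  0.31125783,  0.99788276])}
0.0187
```

View pics/scene0.png

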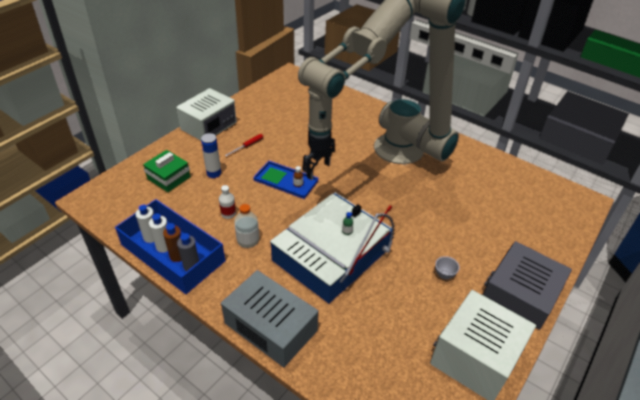

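View pics/side0.png

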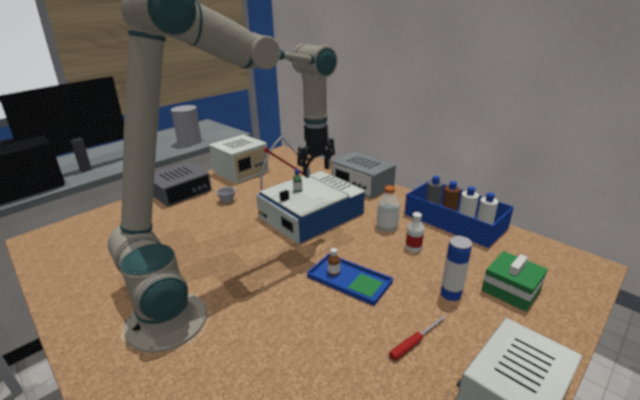

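The scene view shows the bottle at about (348,223), the handle (356,210), the red arm's tip near (388,210), and the pad (274,176). In the side view the bottle is at (297,182), the handle (284,196), and the pad (366,285). Next I'll measure roughly.

```bash
cat > h.py <<'E'
import numpy as np, cv2
from plant import *
def ray(p,c):
    R=cv2.Rodrigues(np.array(c["rvec"]))[0]; t=np.array(c["tvec"]).ravel(); K=c["mtx"]
    d=np.array([c["k1"],0,0,0,0.])
    s=cv2.undistortPoints(np.array([[p]],float),K,d)[0,0]
    v=R.T@np.r_[s,1]; return -R.T@t, v/np.linalg.norm(v)
def plane(p,c,z):
    o,v=ray(p,c); return o+v*(z-o[2])/v[2]
def tri(p,c,p2,c2):
    o,v=ray(p,c); o2,v2=ray(p2,c2)
    a=np.linalg.lstsq(np.c_[v,-v2],o2-o,rcond=None)[0]
    A,B=o+a[0]*v,o2+a[1]*v2; return (A+B)/2,np.linalg.norm(A-B)
def proj(X,c):
    return cv2.projectPoints(np.array(X,float).reshape(-1,1,3),np.array(c["rvec"]),np.array(c["tvec"]),c["mtx"],np.array([c["k1"],0,0,0,0.]))[0][:,0]
def blobs(im,lo,hi,box=(0,0,640,400),amin=8):
    x0,y0,x1,y1=box; h=cv2.cvtColor(im,cv2.COLOR_BGR2HSV)[y0:y1,x0:x1]
    m=cv2.inRange(h,np.array(lo),np.array(hi))
    n,l,s,c=cv2.connectedComponentsWithStats(m)
    return [(c[i]+[x0,y0],s[i]+np.array([x0,y0,0,0,0])) for i in range(1,n) if s[i,4]>=amin],m
E
python3 - <<'E'
from h import *
S=cv2.imread("pics/scene0.png");D=cv2.imread("pics/side0.png");cs=camera_params("scene");cd=camera_params("side")
np.set_printoptions(precision=4,suppress=True)
for nm,im,box,c in (("scene",S,(250,155,325,200),cs),("side",D,(300,250,400,305),cd)):
    for p,s in blobs(im,(40,80,30),(85,255,255),box)[0]: print(nm,"pad",p,s,plane(p,c,.008))
    m=blobs(im,(105,120,60),(128,255,255),box)[1]
    m2=blobs(im,(40,80,30),(85,255,255),box)[1]
    q=cv2.findNonZero(cv2.morphologyEx(m|m2,cv2.MORPH_OPEN,np.ones((2,2))))+np.array([box[0],box[1]])
    hull=cv2.convexHull(q.astype(np.int32))
    P=cv2.approxPolyDP(hull,4,True)[:,0]
    print(nm,"tray",[(tuple(x),plane(x,c,.015)[:2]) for x in P])
ps,pd={}, {}
for nm,im,box,c in (("scene",S,(325,190,400,290),cs),("side",D,(255,140,325,240),cd)):
    for k,lo,hi in (("green",(40,60,20),(90,255,255)),("cap",(100,90,30),(130,255,255)),("black",(0,0,0),(180,255,45))):
        for p,s in blobs(im,lo,hi,box,5)[0]: print(nm,k,p,s)
    h=cv2.cvtColor(im,cv2.COLOR_BGR2HSV);m=cv2.inRange(h,(0,110,60),(8,255,255))|cv2.inRange(h,(170,110,60),(180,255,255))
    q=cv2.findNonZero(m[box[1]:box[3],box[0]:box[2]])[:,0]+np.array(box[:2])
    print(nm,"red", q[q[:,1].argmin()],q[q[:,1].argmax()],q[q[:,0].argmin()],q[q[:,0].argmax()],len(q))
cv2.imwrite("pics/c0.png",np.hstack([cv2.resize(S[170:300,265:400],None,fx=3,fy=3,interpolation=cv2.INTER_CUBIC),cv2.resize(D[130:260,245:375],None,fx=3,fy=3,interpolation=cv2.INTER_CUBIC)]))
E
```

```text
scene pad [273.4762 175.0905] [262 168  24  15 210] [ 0.4815 -0.2923  0.008 ]
scene tray [((np.int32(317), np.int32(182)), array([ 0.4117, -0.1275])), ((np.int32(300), np.int32(197)), array([ 0.52  , -0.1251])), ((np.int32(256), np.int32(177)), array([ 0.5394, -0.3325])), ((np.int32(272), np.int32(163)), array([ 0.4345, -0.3411]))]
side pad [365.1755 284.8317] [349 274  33  23 416] [ 0.4739 -0.2951  0.008 ]
side tray [((np.int32(392), np.int32(282)), array([ 0.5303, -0.3486])), ((np.int32(371), np.int32(304)), array([ 0.4171, -0.3617])), ((np.int32(309), np.int32(273)), array([ 0.3928, -0.1437])), ((np.int32(327), np.int32(259)), array([ 0.4806, -0.1337]))]
scene green [347.6  221.55] [344 218   9   8  60]
scene cap [349.2333 214.3   ] [347 212   6   6  30]
scene cap [361.0873 265.0291] [325 229  67  61 687]
scene black [356.     210.4211] [353 206   7  10  57]
scene black [376.4091 244.5909] [370 239  13  12  22]
scene black [351.4 272.6] [349 269   5   7  10]
scene black [354.1765 279.5882] [349 273  13  13  17]
scene red [390 205] [350 272] [350 271] [391 206] 90
side green [296.6286 178.0571] [294 175   6   7  35]
side green [262.2857 213.4286] [261 212   3   4   7]
side cap [269.54 142.44] [264 140  12   8  50]
side cap [278.3571 143.6429] [276 141   5   6  14]
side cap [296.3077 171.3077] [295 169   4   6  13]
side cap [309.2019 222.9656] [260 194  65  46 639]
side black [310.9462 151.704 ] [298 140  27  36 446]
side black [283.9412 195.5686] [281 192   7   8  51]
side black [286.6364 223.8182] [282 218  11  13  77]
side red [264 148] [302 173] [264 148] [302 172] 55
```

View pics/c0.png

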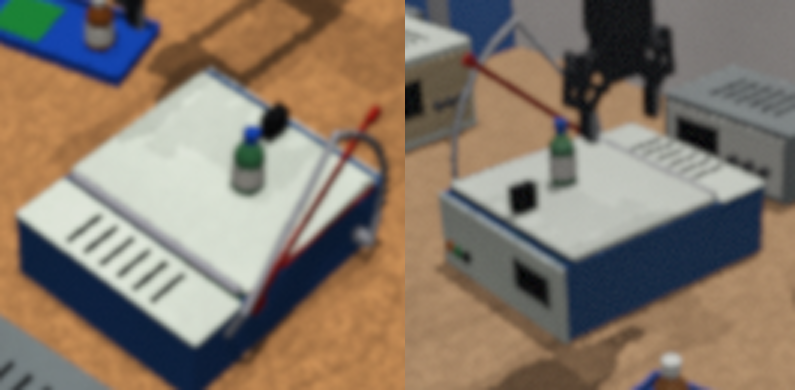

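The crop shows the bottle beside the handle, slightly behind it and on its left, with the red arm and arc scale on the left side. The lid is clear. I'll triangulate these.

```bash
python3 - <<'E'
from h import *
np.set_printoptions(precision=4,suppress=True)
cs=camera_params("scene");cd=camera_params("side")
for k,a,b in (("cap",(349.2,214.3),(296.3,171.3)),("green",(347.6,221.5),(296.6,178)),("handle",(356,210.4),(284,195.6)),("redtip",(390,207),(265,149)),
  ("lid FL corner",(265+380/3,170+180/3),(245+(448-405)/3,130+190/3)),("lid FR",(265+208/3,170+70/3),(245+(575-405)/3,130+258/3)),("case rear right",(265+18/3,170+213/3),(245+(763-405)/3,130+185/3))):
    print(k,*tri(a,cs,b,cd))
print("handle z.128",plane((356,210.4),cs,.128),plane((284,195.6),cd,.128))
print("cap z.186",plane((349.2,214.3),cs,.186),plane((296.3,171.3),cd,.186))
print("wrist",camera_params("wrist"))
E
```

```text
cap [0.6251 0.1625 0.1848] 0.0003311626320773652
green [0.6284 0.1636 0.1559] 0.004183216844495134
handle [0.5417 0.1382 0.1237] 0.0018492080069302085
redtip [0.5799 0.2797 0.2555] 0.003205937109836332
lid FL corner [0.5223 0.2689 0.0965] 0.003786285686781922
lid FR [0.5062 0.0149 0.1039] 0.00992871381569254
case rear right [ 0.8077 -0.0135  0.0934] 0.0005885763443427453
handle z.128 [0.5463 0.1399 0.128 ] [0.536  0.1324 0.128 ]
cap z.186 [0.626  0.1633 0.186 ] [0.6234 0.1603 0.186 ]
wrist {'mtx': array([[329.394 ,   0.    , 320.3578],
       [  0.    , 329.394 , 199.7398],
       [  0.    ,   0.    ,   1.    ]]), 'k1': -0.0592463980279907, 'rvec': array([-2.8176, -0.0013,  0.0031]), 'tvec': array([-0.5742, -0.0412,  0.3804])}
```

{"method": "arm_command", "body": {
  "plan": [
    [1,[0,0,0.06],[0,0,0.11]],
    [1,[0,0,0.06],[0,0,0.11]],
    [1,[-0.01,0.02,0.05],[0,0,0.11]],
    [1,[-0.01,0.03,0.03],[0,0,0.11]],
    [1,[-0.01,0.03,0.02],[0,0,0.11]],
    [1,[-0.01,0.03,0.02],[0,0,0.11]],
    [1,[-0.01,0.03,0.01],[0,0,0.11]],
    [1,[-0.01,0.03,0.01],[0,0,0.11]]
  ]
}}

```text
t: 0.77
tool_pos: [0.5447, 0.0856, 0.3316]
orientation: [-0.994, -2.98, -0.0]
wrist_force: [0.7, 0.4, 0.3]
finger_gap: 0.0854
grip_force: 0.0
```

{"method": "arm_command", "body": {
  "plan": [
    [1,[-0.01,0.03,0],[0,0,0.11]],
    [1,[-0.01,0.03,0],[0,0,0.11]],
    [1,[-0.01,0.03,0],[0,0,0.11]],
    [1,[-0.01,0.03,0],[0,0,0.11]],
    [1,[-0.01,0.03,0],[0,0,0.11]],
    [1,[0,0,0],[0,0,0]]
  ]
}}

```text
t: 1.27
tool_pos: [0.5188, 0.1624, 0.331]
orientation: [-0.107, -3.138, -0.003]
wrist_force: [-0.5, -0.3, -0.0]
finger_gap: 0.0854
grip_force: 0.0
```

```bash
python3 - <<'E'
from h import *
import json
c=camera_params("wrist");print(c,observe()["tool_pos"],observe()["q"])
im=read_camera("wrist");cv2.imwrite("pics/w1.png",im);np.save("w1.npy",np.r_[c["rvec"].ravel(),c["tvec"].ravel()])
E
```

```text
{'mtx': array([[329.3940393 ,   0.        , 320.35778678],
       [  0.        , 329.3940393 , 199.73975184],
       [  0.        ,   0.        ,   1.        ]]), 'k1': -0.0592463980279907, 'rvec': array([-2.11149883, -1.97305677, -0.32418056]), 'tvec': array([-0.19813217, -0.56240741,  0.34162292])} [0.51875408 0.16237058 0.33100743] [ 0.1738613   0.18391     1.31588544  0.0019954   1.64296037 -1.32892779]
```

View pics/w1.png

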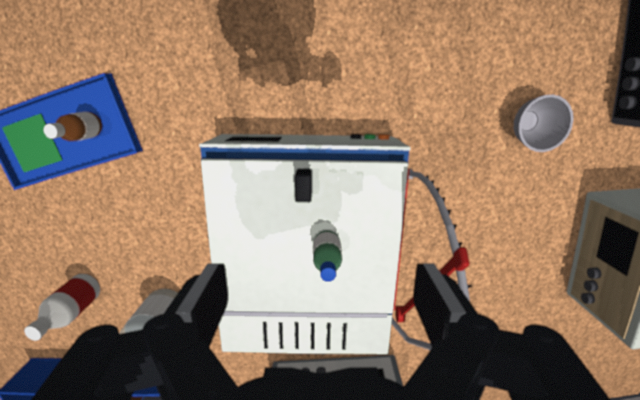

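The wrist view is clear: the lid spans corners about (203,160), (408,160), (395,313) and (220,317). The handle is at (303,184), the bottle from (322,230) to (328,272), the red tip at (463,258), and the pad at (32,143).

```bash
python3 - <<'E'
from h import *
np.set_printoptions(precision=4,suppress=True)
w=np.load("w1.npy");c=camera_params("wrist");c["rvec"],c["tvec"]=w[:3],w[3:]
im=cv2.imread("pics/w1.png")
print("cam",ray((320,200),c)[0])
pts={}
for k,lo,hi,box,z in (("pad",(40,80,30),(85,255,255),(0,100,60,185),.008),("handle",(0,0,0),(180,255,60),(280,160,330,210),.134),("cap",(100,90,30),(130,255,255),(310,255,345,285),.186),("green",(40,60,20),(90,255,255),(305,225,350,275),.16)):
    for p,s in blobs(im,lo,hi,box,20)[0]: print(k,p,s,plane(p,c,z))
# lid white contour
h=cv2.cvtColor(im,cv2.COLOR_BGR2HSV)
m=cv2.inRange(h,(0,0,150),(180,60,255)); m[:159]=0;m[:,:195]=0;m[:,415:]=0;m[312:]=0
# left edge & right edge columns by row
L=[];Rr=[]
for r in range(170,260,6):
    x=np.where(m[r])[0]; L.append((x.min(),r));Rr.append((x.max(),r))
for nm,e in(("right(-y)",L),("left(+y)",Rr)):
    P=np.array([plane(p,c,.108)[:2] for p in e]); f=np.polyfit(P[:,0],P[:,1],1); print(nm,"slope",f[0],"y at .6",np.polyval(f,.6))
F=[]
for x in range(225,390,10):
    y=np.where(m[158:200,x])[0]
    F.append(plane((x,158+y.min()),c,.108)[:2])
F=np.array(F); f=np.polyfit(F[:,1],F[:,0],1);print("front slope",f[0],"x at y=.14",np.polyval(f,.14)); 
m=cv2.inRange(h,(0,110,60),(8,255,255))|cv2.inRange(h,(170,110,60),(180,255,255)); 
q=cv2.findNonZero(m[240:330,390:480])[:,0]+[390,240]; print("red",q[q[:,0].argmax()],q[q[:,1].argmin()],len(q))
cs=camera_params("scene");cd=camera_params("side")
rt=q[q[:,0]>452].mean(0); print(rt)
print(tri(rt,c,(390,207),cs),tri(rt,c,(265,149),cd))
cv2.imwrite("pics/w1c.png",cv2.resize(im[120:330,190:480],None,fx=2.7,fy=2.7,interpolation=cv2.INTER_CUBIC))
E
```

```text
cam [0.4372 0.1678 0.5029]
pad [ 31.34   143.1219] [   3  114   57   58 1944] [ 0.4778 -0.2894  0.008 ]
handle [302.7996 184.4649] [295 169  16  32 484] [0.5404 0.1413 0.134 ]
cap [327.761  271.0797] [321 262  15  19 251] [0.626 0.164 0.186]
green [326.9475 254.9664] [314 244  27  25 476] [0.62  0.164 0.16 ]
right(-y) slope -0.08131746765271872 y at .6 0.009398719990240001
left(+y) slope -0.039766066942032 y at .6 0.2626162909515862Traceback (most recent call last):
  File "<stdin>", line 21, in <module>
    return umr_minimum(a, axis, None, out, keepdims, initial, where)
ValueError: zero-size array to reduction operation minimum which has no identity
```

```bash
python3 - <<'E'
from h import *
np.set_printoptions(precision=4,suppress=True)
w=np.load("w1.npy");c=camera_params("wrist");c["rvec"],c["tvec"]=w[:3],w[3:]
im=cv2.imread("pics/w1.png");h=cv2.cvtColor(im,cv2.COLOR_BGR2HSV)
m=cv2.inRange(h,(0,0,120),(180,60,255)); 
def fit(name,P,sw=0):
    P=np.array(P); a=P[:,1-sw*1] if sw else P[:,0]
    x,y=(P[:,1],P[:,0]) if sw else (P[:,0],P[:,1])
    for _ in range(3):
        f=np.polyfit(x,y,1); r=abs(y-np.polyval(f,x)); k=r<max(2*np.median(r),5e-4); x,y=x[k],y[k]
    print(name,f,len(x),"at",np.polyval(f,.14 if sw else .6))
fit("R",[plane((200+np.where(m[r,200:240])[0].min(),r),c,.108)[:2] for r in range(172,300,4)])
fit("L",[plane((380+np.where(m[r,380:412])[0].max(),r),c,.108)[:2] for r in range(172,300,4)])
F=[];B=[]
for x in range(225,390,6):
    y=np.where(m[154:175,x])[0]
    if len(y): F.append(plane((x,154+y.min()),c,.108)[:2])
fit("F",F,1)
m=cv2.inRange(h,(0,110,60),(8,255,255))|cv2.inRange(h,(170,110,60),(180,255,255)); 
q=cv2.findNonZero(m[240:330,390:480])[:,0]+[390,240]; 
for X in range(392,472,6):
    k=q[(q[:,0]>=X)&(q[:,0]<X+6)]; 
    if len(k): print(X,k.mean(0),len(k),k[:,1].min(),k[:,1].max())
cs=camera_params("scene");cd=camera_params("side")
rt=q[q[:,0]>455].mean(0)
print(rt,tri(rt,c,(390,207),cs),tri(rt,c,(265,149),cd))
cv2.imwrite("pics/w1c.png",cv2.resize(im[120:330,190:480],None,fx=2.7,fy=2.7,interpolation=cv2.INTER_CUBIC))
E
```

```text
R [ 0.0594 -0.0205] 25 at 0.015141535960491271
L [-0.0844  0.3143] 21 at 0.2636939636041251
F [0.0832 0.5059] 21 at 0.5175771280153301
392 [395.9136 301.2716] 81 274 322
398 [400.0903 297.4167] 144 241 322
404 [406.2742 308.6129] 62 301 320
410 [411.3889 303.6667] 36 298 309
434 [439. 270.] 1 270 270
440 [443.1081 269.8919] 37 265 273
446 [448.6548 267.9286] 84 259 276
452 [454.6667 261.5856] 111 250 272
458 [460.518  258.5755] 139 247 270
464 [465.6818 258.7273] 88 247 269
[461.6007 258.8806] (array([0.5815, 0.2794, 0.2557]), np.float64(0.0008815332055305991)) (array([0.5796, 0.2798, 0.2565]), np.float64(0.0023914305986648212))
```

View pics/w1c.png

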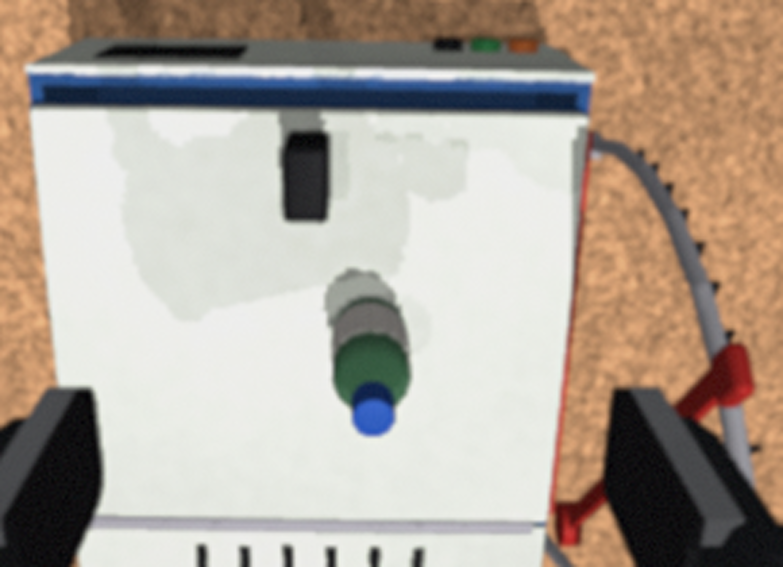

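```bash
python3 - <<'E'
from h import *
np.set_printoptions(precision=4,suppress=True)
w=np.load("w1.npy");c=camera_params("wrist");c["rvec"],c["tvec"]=w[:3],w[3:]
g=lambda x,y,z:plane((190+x/2.7,120+y/2.7),c,z)
for n,x,y,z in (("FR",32,105,.108),("FL",590,108,.108),("hR",100,517,.108),("hL",545,523,.108),("case FR",28,68,.1),("case FL",592,75,.1),
 ("h front",305,132,.108),("h top back L",328,219,.144),("h top back R",286,219,.144),("label base",358,270,.108),("capcentre top",374,416,.193)): print(n,g(x,y,z))
E
```

```text
FR [0.5067 0.0189 0.108 ]
FL [0.5254 0.2709 0.108 ]
hR [0.7297 0.014  0.108 ]
hL [0.7497 0.2515 0.108 ]
case FR [0.491 0.017 0.1  ]
case FL [0.5119 0.2737 0.1   ]
h front [0.5279 0.1413 0.108 ]
h top back L [0.5581 0.1503 0.144 ]
h top back R [0.5569 0.1325 0.144 ]
label base [0.5969 0.1609 0.108 ]
capcentre top [0.6256 0.1647 0.193 ]
```

{"method": "arm_command", "body": {
  "plan": [
    [1,[0.07,0,0],[0,0,-0.01]],
    [1,[0.07,0,0],[0,0,0]],
    [1,[0.07,0.004,0],[0,0,0]],
    [1,[0,0,-0.07],[0,0,0]],
    [1,[0,0,-0.07],[0,0,0]],
    [1,[0,0,-0.05],[0,0,0]],
    [1,[0,0,0],[0,0,0]]
  ]
}}

```text
t: 1.9
tool_pos: [0.6217, 0.1601, 0.2291]
orientation: [-0.136, -3.126, 0.005]
wrist_force: [-0.7, 0.1, -1.3]
finger_gap: 0.0853
grip_force: 0.0
```

```bash
python3 - <<'E'
from h import *
np.set_printoptions(precision=4,suppress=True)
c=camera_params("wrist");print(observe()["tool_pos"],observe()["orientation"])
im=read_camera("wrist");cv2.imwrite("pics/w2.png",im)
for k,lo,hi,z in (("cap",(100,120,60),(130,255,255),.19),("green",(40,60,20),(90,255,255),.16)):
    for p,s in blobs(im,lo,hi,(220,150,420,400),60)[0]: print(k,p,s,plane(p,c,z))
E
```

```text
[0.6217 0.1601 0.2291] [-0.1359 -3.1255  0.005 ]
cap [325.7096 219.5258] [313 206  26  28 582] [0.6249 0.1638 0.19  ]
green [324.9929 200.0143] [305 184  42  39 982] [0.6205 0.164  0.16  ]
```

View pics/w2.png

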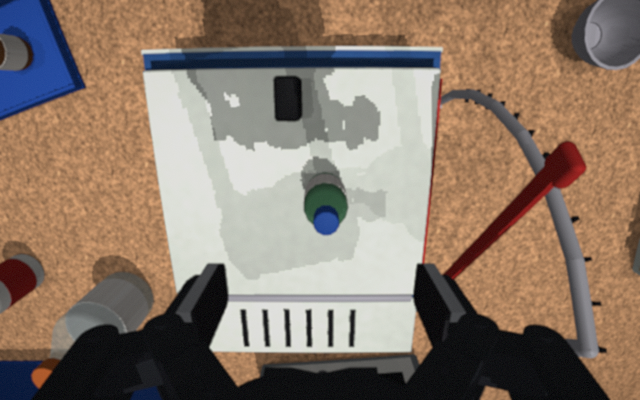

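The bottle is centred between the fingers, with its cap at (326,220). I'll go down and grip.

{"method": "arm_command", "body": {
  "newtons": 30,
  "plan": [
    [1,[0.007,0.008,-0.03],[0,0,0]],
    [1,[0,0,-0.05],[0,0,0]],
    [1,[0,0,-0.05],[0,0,0]],
    [1,[0,0,-0.045],[0,0,0]],
    [1,[0,0,-0.03],[0,0,0]],
    [1,[0,0,0],[0,0,0]],
    [1,[0,0,0],[0,0,0]]
  ]
}}

```text
t: 2.53
tool_pos: [0.6297, 0.1657, 0.1355]
orientation: [0.133, 3.137, 0.0]
wrist_force: [0.2, 0.6, 0.6]
finger_gap: 0.0852
grip_force: 0.0
```

{"method": "arm_command", "body": {
  "plan": [
    [1,[-0.008,-0.002,-0.018],[0,0,0]],
    [1,[0,0,0],[0,0,0]],
    [0.3,[0,0,0],[0,0,0]],
    [0,[0,0,0],[0,0,0]],
    [0,[0,0,0],[0,0,0]],
    [0,[0,0,0],[0,0,0]],
    [0,[0,0,0],[0,0,0]],
    [0,[0,0,0],[0,0,0]]
  ]
}}

```text
t: 3.2
tool_pos: [0.625, 0.165, 0.1255]
orientation: [0.132, 3.138, 0.0]
wrist_force: [-0.2, 0.1, 2.3]
finger_gap: 0.0331
grip_force: 29.7
```

{"method": "arm_command", "body": {
  "plan": [
    [0,[0,0,0],[0,0,0]],
    [0,[0,0,0],[0,0,0]],
    [0,[0,0,0],[0,0,0]],
    [0,[0,0,0],[0,0,0]]
  ]
}}

```text
t: 3.53
tool_pos: [0.625, 0.165, 0.1254]
orientation: [0.131, 3.138, 0.0]
wrist_force: [-0.3, -2.0, 5.7]
finger_gap: 0.0329
grip_force: 30.0
```

{"method": "arm_command", "body": {
  "plan": [
    [0,[0,0,0.02],[0,0,0]],
    [0,[0,0,0.04],[0,0,0]],
    [0,[0,0,0.05],[0,0,0]],
    [0,[0,0,0.06],[0,0,0]],
    [0,[-0.02,-0.02,0.06],[0,0,0]],
    [0,[-0.03,-0.05,0.03],[0,0,0]],
    [0,[-0.03,-0.06,0],[0,0,0]],
    [0,[-0.03,-0.06,0],[0,0,0]]
  ]
}}

```text
t: 4.2
tool_pos: [0.5693, 0.0696, 0.2561]
orientation: [0.129, 3.137, 0.0]
wrist_force: [-0.1, -0.2, -0.6]
finger_gap: 0.0329
grip_force: 29.8
```

{"method": "arm_command", "body": {
  "plan": [
    [0,[-0.03,-0.06,0],[0,0,0]],
    [0,[-0.03,-0.06,0],[0,0,0]],
    [0,[-0.03,-0.06,0],[0,0,0]],
    [0,[-0.03,-0.06,0],[0,0,0]],
    [0,[-0.03,-0.06,0],[0,0,0]],
    [0,[-0.02,-0.05,0],[0,0,0]],
    [0,[-0.01,-0.02,0],[0,0,0]],
    [0,[0,0,0],[0,0,0]]
  ]
}}

```text
t: 4.87
tool_pos: [0.4784, -0.1167, 0.2548]
orientation: [-0.137, -3.138, 0.0]
wrist_force: [-0.3, 1.3, -0.9]
finger_gap: 0.0329
grip_force: 29.8
```

```bash
python3 - <<'E'
from h import *
np.set_printoptions(precision=4,suppress=True)
c=camera_params("wrist");print(observe()["tool_pos"],observe()["orientation"],observe()["grip_force"],ray((320,200),c)[0])
im=read_camera("wrist");cv2.imwrite("pics/w3.png",im)
np.save("w3.npy",np.r_[c["rvec"].ravel(),c["tvec"].ravel()])
for p,s in blobs(im,(40,80,30),(85,255,255),(0,0,640,400),100)[0]: print(p,s,plane(p,c,.008))
E
```

```text
[ 0.4784 -0.1167  0.2548] [-0.137  -3.1376  0.0003] 29.843303289890173 [ 0.3969 -0.1094  0.4267]
[188.0986 166.9562] [ 152  133   72   68 3103] [ 0.4766 -0.2899  0.008 ]
[319.9765 263.0989] [ 285  233   72   65 3196] [ 0.6323 -0.1301  0.008 ]
[ 72.1549 345.5595] [  54  312   37   69 1117] [ 0.7568 -0.5568  0.008 ]
[ 38.4844 373.6659] [  10  337   60   63 2248] [ 0.818  -0.6484  0.008 ]
```

View pics/w3.png

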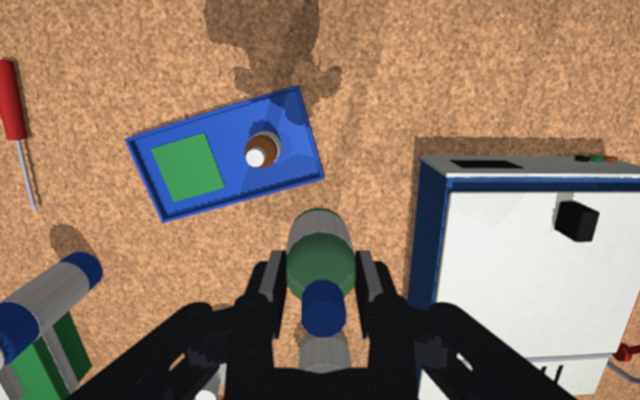

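The bottle hangs upright in the grip. The pad is at (188,167), which puts it at (0.477,-0.290), in agreement with the other cameras. I'll carry it over.

{"method": "arm_command", "body": {
  "plan": [
    [0,[-0.004,-0.03,0],[0,0,0]],
    [0,[0,-0.06,0],[0,0,0]],
    [0,[0,-0.07,0],[0,0,0]],
    [0,[0,-0.07,0],[0,0,0]],
    [0,[0,-0.06,0],[0,0,0]],
    [0,[0,-0.04,0],[0,0,0]],
    [0,[0,-0.016,-0.02],[0,0,0]],
    [0,[0,0,-0.05],[0,0,0]]
  ]
}}

```text
t: 5.58
tool_pos: [0.4806, -0.29, 0.2216]
orientation: [0.132, 3.133, -0.005]
wrist_force: [2.1, 0.3, -0.4]
finger_gap: 0.0328
grip_force: 29.9
```

{"method": "arm_command", "body": {
  "plan": [
    [0,[0,0,-0.07],[0,0,0]],
    [0,[0,0,-0.07],[0,0,0]],
    [0,[0,0,-0.07],[0,0,0]],
    [0,[0,0,-0.06],[0,0,0]],
    [0,[0,0,-0.04],[0,0,0]],
    [0,[0,0,-0.02],[0,0,0]],
    [0,[0,0,0],[0,0,0]],
    [0,[0,0,0],[0,0,0]]
  ]
}}

```text
t: 6.25
tool_pos: [0.4782, -0.287, 0.0548]
orientation: [0.13, 3.139, 0.001]
wrist_force: [0.1, 0.1, -0.0]
finger_gap: 0.0326
grip_force: 29.9
```

{"method": "arm_command", "body": {
  "plan": [
    [0,[-0.003,-0.005,-0.02],[0,0,0]],
    [0,[0,0,-0.02],[0,0,0]],
    [0,[0,0,-0.01],[0,0,0]],
    [0,[0,0,-0.004],[0,0,0]],
    [0,[0,0,-0.002],[0,0,0]],
    [0,[0,0,0],[0,0,0]],
    [0,[0,0,0],[0,0,0]]
  ]
}}

```text
t: 6.83
tool_pos: [0.4762, -0.2907, 0.0271]
orientation: [0.132, 3.138, -0.0]
wrist_force: [-0.4, 0.2, -1.2]
finger_gap: 0.0331
grip_force: 29.9
```

{"method": "arm_command", "body": {
  "plan": [
    [0,[0,0,-0.002],[0,0,0]],
    [0,[0,0,0],[0,0,0]],
    [0,[0,0,-0.001],[0,0,0]],
    [0,[0,0,0],[0,0,0]]
  ]
}}

```text
t: 7.17
tool_pos: [0.4764, -0.2907, 0.0257]
orientation: [0.132, 3.138, -0.001]
wrist_force: [0.1, -0.5, 1.6]
finger_gap: 0.0331
grip_force: 30.2
```

{"method": "arm_command", "body": {
  "plan": [
    [0,[0,0,-0.001],[0,0,0]],
    [0,[0,0,0],[0,0,0]],
    [0.4,[0,0,0],[0,0,0]],
    [0.6,[0,0,0],[0,0,0]],
    [0.8,[0,0,0],[0,0,0]],
    [1,[0,0,0],[0,0,0]],
    [1,[0,0,0],[0,0,0]],
    [1,[0,0,0],[0,0,0]]
  ]
}}

```text
t: 7.83
tool_pos: [0.4759, -0.2904, 0.0246]
orientation: [-0.132, -3.138, -0.001]
wrist_force: [-0.7, 1.0, 0.1]
finger_gap: 0.0854
grip_force: 0.0
```

{"method": "arm_command", "body": {
  "plan": [
    [1,[0,0,0],[0,0,0]],
    [1,[0,0,0.02],[0,0,0]],
    [1,[0,0,0.04],[0,0,0]],
    [1,[0,0,0.06],[0,0,0]],
    [1,[0,0,0.07],[0,0,0]],
    [1,[0,0,0.07],[0,0,0]],
    [1,[0,0,0.07],[0,0,0]],
    [1,[0,0,0.07],[0,0,0]]
  ]
}}

```text
t: 8.5
tool_pos: [0.4757, -0.2902, 0.2275]
orientation: [0.131, 3.138, -0.001]
wrist_force: [0.2, -1.5, -0.0]
finger_gap: 0.0855
grip_force: 0.0
```

```bash
python3 - <<'E'
from h import *
np.set_printoptions(precision=4,suppress=True)
c=camera_params("wrist");print(observe()["tool_pos"],observe()["orientation"],observe()["finger_gap"])
im=read_camera("wrist");cv2.imwrite("pics/w4.png",im)
E
```

```text
[ 0.4757 -0.2902  0.2275] [ 0.1313  3.1381 -0.0006] 0.08548253584227405
```

View pics/w4.png

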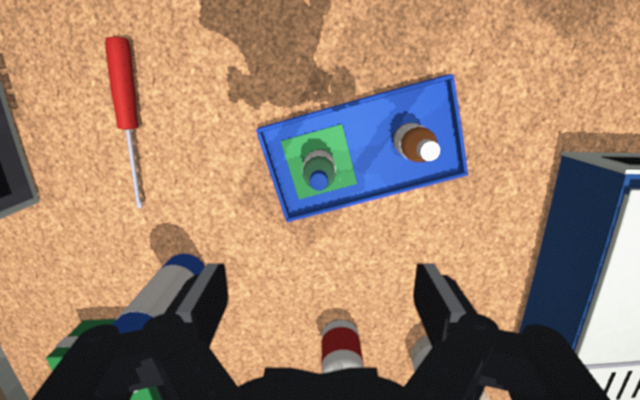

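The bottle stands centred on the pad at (319,175), upright. Next is the handle.

{"method": "arm_command", "body": {
  "plan": [
    [1,[0,0.03,0.04],[0,0,0]],
    [1,[0.01,0.06,0],[0,0,0]],
    [1,[0.01,0.07,0],[0,0,0]],
    [1,[0.01,0.07,0],[0,0,0]],
    [1,[0.01,0.07,0],[0,0,0]],
    [1,[0.01,0.07,0],[0,0,0]],
    [1,[0.01,0.07,0],[0,0,0]],
    [1,[0.01,0.07,0],[0,0,0]]
  ]
}}

```text
t: 9.22
tool_pos: [0.5108, -0.0338, 0.2455]
orientation: [0.132, 3.138, -0.0]
wrist_force: [0.3, 0.7, -1.0]
finger_gap: 0.0851
grip_force: 0.0
```

{"method": "arm_command", "body": {
  "plan": [
    [1,[0.01,0.07,0],[0,0,0]],
    [1,[0.01,0.07,0],[0,0,0]],
    [1,[0.01,0.07,0],[0,0,0]],
    [1,[0.01,0.07,0],[0,0,0]],
    [1,[0.01,0.05,0],[0,0,0]],
    [1,[0,0.025,-0.02],[0,0,0]],
    [1,[0,0,-0.04],[0,0,0]],
    [1,[0,0,0],[0,0,0]]
  ]
}}

```text
t: 9.88
tool_pos: [0.5332, 0.1419, 0.2112]
orientation: [-0.129, -3.132, 0.003]
wrist_force: [-1.4, -0.7, 0.2]
finger_gap: 0.0854
grip_force: 0.0
```

```bash
python3 - <<'E'
from h import *
np.set_printoptions(precision=4,suppress=True)
c=camera_params("wrist");print(observe()["tool_pos"],observe()["orientation"],observe()["finger_gap"])
im=read_camera("wrist");cv2.imwrite("pics/w5.png",im)
for p,s in blobs(im,(0,0,0),(180,255,60),(230,40,420,260),60)[0]: print(p,s,plane(p,c,.144),plane(p,c,.13))
E
```

```text
[0.5332 0.1419 0.2112] [-0.1288 -3.1319  0.003 ] 0.08536348495460813
[385.9326 136.2584] [379 133  15   7  89] [0.4868 0.1935 0.144 ] [0.4888 0.1961 0.13  ]
[257.3443 141.4671] [230 139  57   6 334] [0.483  0.1003 0.144 ] [0.4848 0.0975 0.13  ]
[319.7459 206.9234] [ 308  183   24   49 1110] [0.5369 0.1414 0.144 ] [0.5418 0.1409 0.13  ]
```

View pics/w5.png

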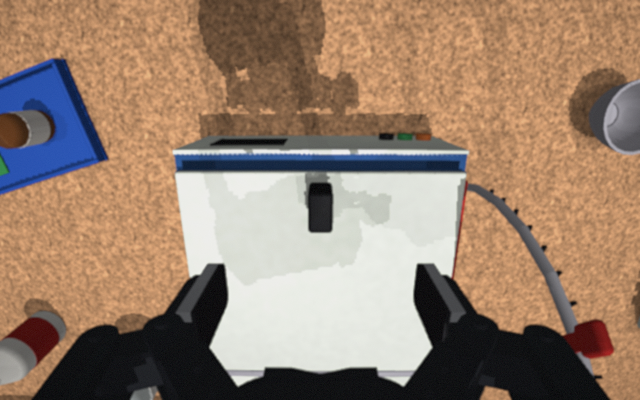

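The handle sits at (320,207), midway between the fingers.

{"method": "arm_command", "body": {
  "newtons": 80,
  "plan": [
    [1,[0.008,0,-0.03],[0,0,0]],
    [1,[0,0,-0.05],[0,0,0]],
    [1,[0,0,-0.05],[0,0,0]],
    [1,[0,0,-0.03],[0,0,0]],
    [1,[0,0,-0.015],[0,0,0]],
    [1,[0,0,0],[0,0,0]],
    [1,[0,0,0],[0,0,0]]
  ]
}}

```text
t: 10.52
tool_pos: [0.5407, 0.1413, 0.1282]
orientation: [0.133, 3.138, 0.0]
wrist_force: [-0.1, -0.4, 0.6]
finger_gap: 0.0854
grip_force: 0.0
```

{"method": "arm_command", "body": {
  "plan": [
    [1,[0,0,-0.02],[0,0,0]],
    [1,[0,0,-0.006],[0,0,0]],
    [0.5,[0,0,0],[0,0,0]],
    [0,[0,0,0],[0,0,0]],
    [0,[0,0,0],[0,0,0]],
    [0,[0,0,0],[0,0,0]],
    [0,[0,0,0],[0,0,0]],
    [0,[0,0,0],[0,0,0]]
  ]
}}

```text
t: 11.18
tool_pos: [0.5402, 0.1421, 0.1145]
orientation: [0.131, 3.138, 0.0]
wrist_force: [-0.8, 1.1, -0.1]
finger_gap: 0.0122
grip_force: 0.0
```

{"method": "arm_command", "body": {
  "plan": [
    [0,[0,0,0],[0,0,0]],
    [0,[0,0,0],[0,0,0]],
    [0,[0,0,0],[0,0,0]]
  ]
}}

```text
t: 11.43
tool_pos: [0.54, 0.142, 0.1143]
orientation: [0.132, 3.139, 0.0]
wrist_force: [0.7, -0.3, 0.2]
finger_gap: 0.0
grip_force: 0.0
```

The gap went to 0, so the handle was not gripped. I'll look.

```bash
python3 - <<'E'
from h import *
a=read_camera("side");b=read_camera("wrist");s=read_camera("scene")
for n,i in (("side6",a),("wr6",b),("sc6",s)): cv2.imwrite(f"pics/{n}.png",i)
r=lambda i:cv2.resize(i,(400,400),interpolation=cv2.INTER_CUBIC)
cv2.imwrite("pics/c6.png",np.hstack([r(a[130:260,245:375]),r(b[80:400,160:480])]))
E
```

```text
(no output)
```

View pics/c6.png

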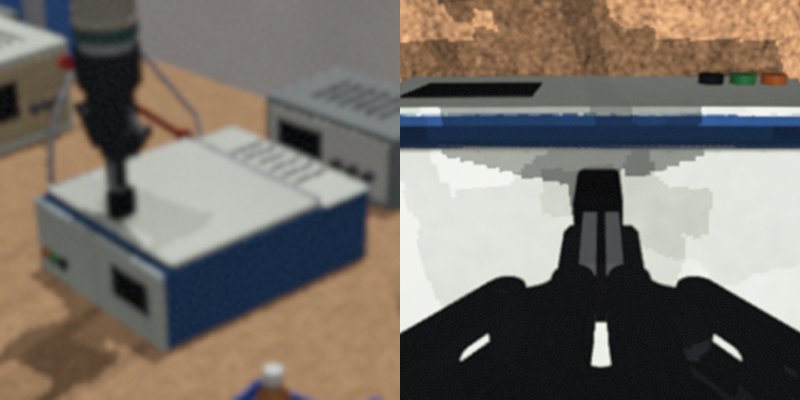

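```bash
python3 - <<'E'
from h import *
np.set_printoptions(precision=4,suppress=True)
c=camera_params("wrist");o=observe();print(o)
R=cv2.Rodrigues(o["orientation"])[0];T=o["tool_pos"]
tocrop=lambda q:np.c_[400+(q[:,0]-160)*1.25,(q[:,1]-80)*1.25]
print("tool pts back 0,10,20,30,50mm",tocrop(proj([T-R[:,2]*d for d in (0,.01,.02,.03,.05)],c)))
u=np.array([.9968,-.080,0]);v=np.array([.08,.9968,0]);H=np.array([.541,.1422,0])
print("handle",tocrop(proj([H+a*.017*u+b*.01*v+[0,0,z] for z in(.108,.144) for a in(-1,1) for b in(-1,1)],c)))
print("cam",ray((320,200),c)[0])
E
```

```text
{'t': 11.5833, 'q': array([ 0.1324,  0.3136,  1.6776,  0.0001,  1.1505, -1.3546]), 'joint_velocities': array([-0.0007, -0.0005, -0.0015, -0.0011,  0.    ,  0.0004]), 'tau': array([  0.005 , -41.4971, -22.1799,   0.0004,   0.0007,   0.    ]), 'tool_pos': array([0.54  , 0.142 , 0.1143]), 'orientation': array([-0.1316, -3.1388, -0.0001]), 'wrist_force': array([-0.1266,  0.1492,  0.6064]), 'wrist_torque': array([-0.0069,  0.02  ,  0.0131]), 'grip_force': 0.0, 'finger_gap': 1.674342030873369e-05}
tool pts back 0,10,20,30,50mm [[599.6551 199.5554]
 [599.6357 209.473 ]
 [599.6142 220.4816]
 [599.5903 232.7683]
 [599.5334 262.1596]]
handle [[578.527  162.0987]
 [621.8897 161.9543]
 [579.9734 227.3644]
 [620.9103 227.2287]
 [573.8444 195.1227]
 [626.6679 194.9473]
 [575.9509 271.1954]
 [625.1166 271.033 ]]
cam [0.4583 0.149  0.2861]
```

The crop shows the fingers shut at the handle's position with their tips hidden by it: handle at rows 170–210, pads visible from 210. I can't yet tell whether they are inside it or behind it. I'll open and check before retrying.

{"method": "arm_command", "body": {
  "newtons": 30,
  "plan": [
    [0.2,[0,0,0],[0,0,0]],
    [0.6,[0,0,0],[0,0,0]],
    [1,[0,0,0],[0,0,0]],
    [1,[0,0,0],[0,0,0]],
    [1,[0,0,0],[0,0,0]],
    [1,[0,0,0],[0,0,0]]
  ]
}}

```text
t: 12.08
tool_pos: [0.54, 0.142, 0.1143]
orientation: [-0.132, -3.139, -0.0]
wrist_force: [0.3, 0.7, -0.4]
finger_gap: 0.0723
grip_force: 0.0
```

```bash
python3 - <<'E'
from h import *
np.set_printoptions(precision=4,suppress=True)
c=camera_params("wrist");print(observe()["tool_pos"],observe()["finger_gap"])
im=read_camera("wrist");cv2.imwrite("pics/wr7.png",im)
np.save("w7.npy",np.r_[c["rvec"].ravel(),c["tvec"].ravel()])
m=cv2.inRange(cv2.cvtColor(im,cv2.COLOR_BGR2HSV),(0,0,0),(180,255,70))
n,l,s,ce=cv2.connectedComponentsWithStats(m)
for i in range(1,n):
    if s[i,4]>60: print(s[i],ce[i])
for r in range(195,400,8): 
    x=np.where(m[r,220:420])[0]+220
    if len(x):
        g=np.split(x,np.where(np.diff(x)>1)[0]+1); print(r,[(k[0],k[-1]) for k in g if len(k)>2])
u=np.array([.9968,-.080,0]);v=np.array([.08,.9968,0]);H=np.array([.541,.1422,0])
print(proj([H+a*.017*u+b*.01*v+[0,0,z] for z in(.108,.144) for a in(-1,1) for b in(-1,1)],c))
E
```

```text
[0.54   0.142  0.1143] 0.07234458932672315
[ 0 96 14 32 92] [  5.0217 112.4674]
[399 138  21  10 196] [408.699  142.4388]
[423 138  22   8  61] [430.6066 139.7213]
[ 160  146  114   13 1203] [219.0823 151.7323]
[ 117  181  407   15 4299] [316.2947 189.3173]
[ 298  215   40   81 2958] [318.0125 255.3746]
[   45   259   552   141 31959] [320.3448 356.5224]
195 [(np.int64(220), np.int64(277)), (np.int64(279), np.int64(419))]
219 [(np.int64(302), np.int64(334))]
227 [(np.int64(301), np.int64(335))]
235 [(np.int64(299), np.int64(336))]
243 [(np.int64(298), np.int64(337))]
251 [(np.int64(299), np.int64(337))]
259 [(np.int64(235), np.int64(239)), (np.int64(300), np.int64(337)), (np.int64(401), np.int64(406))]
267 [(np.int64(231), np.int64(241)), (np.int64(300), np.int64(336)), (np.int64(400), np.int64(409))]
275 [(np.int64(227), np.int64(242)), (np.int64(300), np.int64(336)), (np.int64(399), np.int64(413))]
283 [(np.int64(223), np.int64(242)), (np.int64(300), np.int64(336)), (np.int64(398), np.int64(417))]
291 [(np.int64(220), np.int64(243)), (np.int64(301), np.int64(336)), (np.int64(398), 
[... 413 characters left out ...]
 np.int64(419))]
347 [(np.int64(220), np.int64(228)), (np.int64(413), np.int64(419))]
355 [(np.int64(220), np.int64(231)), (np.int64(409), np.int64(419))]
363 [(np.int64(220), np.int64(236)), (np.int64(405), np.int64(419))]
371 [(np.int64(220), np.int64(240)), (np.int64(265), np.int64(304)), (np.int64(337), np.int64(375)), (np.int64(401), np.int64(419))]
379 [(np.int64(220), np.int64(244)), (np.int64(255), np.int64(385)), (np.int64(397), np.int64(419))]
387 [(np.int64(220), np.int64(419))]
395 [(np.int64(220), np.int64(419))]
[[302.8215 209.6706]
 [337.5109 209.555 ]
 [303.9788 261.8824]
 [336.7276 261.7736]
 [299.0758 236.0884]
 [341.3335 235.9479]
 [300.7612 296.9453]
 [340.0928 296.8152]]
```

Numerically, the handle spans columns 298–337 and rows 215–296, exactly where expected. The shut tips may therefore be shorter than nominal and have passed over its top. I'll test this with shut fingers over the plain white lid.

{"method": "arm_command", "body": {
  "plan": [
    [1,[0,0,0.05],[0,0,0]],
    [0.5,[0,0,0.05],[0,0,0]],
    [0,[0.06,0,0],[0,0,0]],
    [0,[0.06,0,0],[0,0,0]],
    [0,[0.06,0,0],[0,0,0]],
    [0,[0,0,0],[0,0,0]],
    [0,[0,0,0],[0,0,0]],
    [0,[0,0,0],[0,0,0]]
  ]
}}

```text
t: 12.8
tool_pos: [0.6292, 0.1419, 0.1637]
orientation: [-0.132, -3.137, 0.0]
wrist_force: [0.3, 0.7, 0.8]
finger_gap: 0.0005
grip_force: 0.0
```

```bash
python3 - <<'E'
from h import *
np.set_printoptions(precision=4,suppress=True)
o=observe();print(o["tool_pos"],o["finger_gap"]);T=o["tool_pos"];R=cv2.Rodrigues(o["orientation"])[0]
pts=[T-R[:,2]*d+R[:,1]*0 for d in (0,.01,.02,.03,.05)]
print("w pred",[proj([T-R[:,2]*d+e*np.array([.011,0,0])],c).round(0).tolist() for c in [camera_params("wrist")] for d in (0,.015,.03) for e in (-1,1)])
for n in("wrist","side","scene"):
    c=camera_params(n);im=read_camera(n);cv2.imwrite(f"pics/{n}8.png",im)
    P=proj(pts,c);print(n,P.round(1).tolist())
    m=cv2.inRange(cv2.cvtColor(im,cv2.COLOR_BGR2HSV),(0,0,0),(180,255,95))
    x,y=P[0].astype(int); k=40 if n=="wrist" else 14
    for r in range(y-k,y+k+1,4 if n=="wrist" else 2):
        xs=np.where(m[r,x-k:x+k])[0]+x-k
        print(r,(xs.min(),xs.max(),len(xs)) if len(xs) else None, im[r,x].tolist())
E
```

```text
[0.6292 0.1419 0.1637] 0.0005337450728904957
w pred [[[318.0, 222.0]], [[321.0, 257.0]], [[318.0, 233.0]], [[321.0, 270.0]], [[318.0, 246.0]], [[322.0, 286.0]]]
wrist [[319.8, 239.7], [319.8, 247.6], [319.8, 256.4], [319.7, 266.3], [319.7, 289.8]]
199 None [170, 179, 176]
203 None [171, 179, 175]
207 None [171, 180, 176]
211 None [170, 180, 176]
215 None [168, 178, 173]
219 None [168, 177, 174]
223 None [183, 192, 188]
227 None [184, 195, 190]
231 None [187, 196, 191]
235 None [186, 196, 191]
239 None [187, 198, 194]
243 None [187, 196, 192]
247 None [187, 197, 192]
251 (np.int64(307), np.int64(334), 26) [87, 90, 89]
255 (np.int64(307), np.int64(334), 26) [89, 93, 91]
259 (np.int64(306), np.int64(335), 28) [88, 92, 90]
263 (np.int64(293), np.int64(348), 54) [88, 93, 91]
267 (np.int64(290), np.int64(351), 60) [87, 92, 91]
271 (np.int64(290), np.int64(351), 60) [86, 91, 89]
275 (np.int64(289), np.int64(352), 62) [87, 92, 89]
279 (np.int64(288), np.int64(353), 64) [87, 92, 89]
side [[301.1, 177.7], [301.0, 175.2], [300.8, 172.7], [300.7, 170.2], [300.5, 165.1]]
163 (np.int64(298), np.in
[... 519 characters left out ...]
8, 216.8], [343.0, 214.6], [343.1, 212.4], [343.3, 210.2], [343.6, 205.7]]
202 (np.int64(339), np.int64(355), 17) [23, 21, 20]
204 (np.int64(339), np.int64(353), 15) [46, 44, 43]
206 (np.int64(339), np.int64(355), 14) [59, 57, 54]
208 (np.int64(340), np.int64(355), 12) [63, 60, 58]
210 (np.int64(341), np.int64(355), 11) [68, 67, 64]
212 (np.int64(351), np.int64(355), 5) [109, 116, 111]
214 (np.int64(351), np.int64(355), 5) [132, 142, 136]
216 (np.int64(352), np.int64(355), 4) [132, 142, 136]
218 (np.int64(354), np.int64(355), 2) [131, 142, 136]
220 None [131, 141, 135]
222 None [128, 138, 133]
224 None [126, 136, 129]
226 None [156, 168, 161]
228 None [169, 181, 175]
230 None [169, 182, 175]
```

All three cameras agree that the real tips end about 24 mm short of the reported TCP: side row 172 against 178 predicted, scene 211.6 against 216.8, wrist 249 against 222. The fingers did close just above the handle. I'll go back and grip with the TCP at z ≈ 0.092.

{"method": "arm_command", "body": {
  "newtons": 30,
  "plan": [
    [1,[-0.03,0,0.01],[0,0,0]],
    [1,[-0.05,0,0],[0,0,0]],
    [1,[-0.05,0,0],[0,0,0]],
    [1,[-0.035,0,0],[0,0,0]],
    [1,[-0.01,0,0],[0,0,0]],
    [1,[0,0,0],[0,0,0]],
    [1,[0,0,-0.02],[0,0,0]],
    [1,[0,0,-0.03],[0,0,0]]
  ]
}}

```text
t: 13.62
tool_pos: [0.5453, 0.1422, 0.1454]
orientation: [0.131, 3.133, 0.002]
wrist_force: [-0.5, 0.4, 0.4]
finger_gap: 0.0851
grip_force: 0.0
```

{"method": "arm_command", "body": {
  "plan": [
    [1,[0,0,-0.03],[0,0,0]],
    [1,[0,0,-0.03],[0,0,0]],
    [1,[0,0,-0.02],[0,0,0]],
    [1,[0,0,0],[0,0,0]],
    [1,[0,0,0],[0,0,0]]
  ]
}}

```text
t: 14.03
tool_pos: [0.5429, 0.1419, 0.1035]
orientation: [-0.132, -3.138, 0.0]
wrist_force: [0.3, 0.3, 1.0]
finger_gap: 0.0855
grip_force: 0.0
```

{"method": "arm_command", "body": {
  "plan": [
    [1,[-0.002,-0.001,-0.01],[0,0,0]],
    [1,[0,0,-0.01],[0,0,0]],
    [0.5,[0,0,0],[0,0,0]],
    [0,[0,0,0],[0,0,0]],
    [0,[0,0,0],[0,0,0]],
    [0,[0,0,0],[0,0,0]],
    [0,[0,0,0],[0,0,0]],
    [0,[0,0,0],[0,0,0]]
  ]
}}

```text
t: 14.7
tool_pos: [0.5417, 0.1407, 0.0948]
orientation: [0.131, 3.138, -0.002]
wrist_force: [-1.2, -3.4, 2.1]
finger_gap: 0.0193
grip_force: 35.5
```

{"method": "arm_command", "body": {
  "newtons": 70,
  "plan": [
    [0,[0,0,0],[0,0,0]],
    [0,[0,0,0],[0,0,0]],
    [0,[0,0,0],[0,0,0]]
  ]
}}

```text
t: 14.95
tool_pos: [0.5416, 0.1408, 0.0948]
orientation: [0.131, 3.138, -0.002]
wrist_force: [-2.4, -4.5, 5.2]
finger_gap: 0.0185
grip_force: 73.2
```

The handle is gripped: gap 18.5 mm at 73 N. Next I'll work out the arc.

```bash
python3 - <<'E'
import numpy as np
u=np.array([.9968,-.08,0]);v=np.array([.08,.9968,0]);z=np.array([0,0,1]);C=np.array([.7404,.1265,.104]);P=np.array([.5416,.1408,.0948])
ru=(P-C)@u;rz=P[2]-C[2]
f=lambda a:u*(ru*np.cos(a)+rz*np.sin(a))+z*(-ru*np.sin(a)+rz*np.cos(a))
st=.044*np.pi/3; done=np.zeros(3)
for i in range(1,17):
    s=((f(i*st)-f(0))/.5-done).round(3); done+=s; print(i,round(i*st,3),s.tolist(),(P+done*.5).round(4))
print(.044*v)
E
```

```text
1 0.046 [-0.0, 0.0, 0.018] [0.5416 0.1408 0.1038]
2 0.092 [-0.0, 0.0, 0.019] [0.5416 0.1408 0.1133]
3 0.138 [0.001, -0.0, 0.018] [0.5421 0.1408 0.1223]
4 0.184 [0.002, -0.0, 0.018] [0.5431 0.1408 0.1313]
5 0.23 [0.003, -0.001, 0.019] [0.5446 0.1403 0.1408]
6 0.276 [0.004, 0.0, 0.018] [0.5466 0.1403 0.1498]
7 0.323 [0.005, -0.0, 0.017] [0.5491 0.1403 0.1583]
8 0.369 [0.005, -0.001, 0.018] [0.5516 0.1398 0.1673]
9 0.415 [0.006, -0.0, 0.017] [0.5546 0.1398 0.1758]
10 0.461 [0.007, -0.001, 0.017] [0.5581 0.1393 0.1843]
11 0.507 [0.008, -0.0, 0.017] [0.5621 0.1393 0.1928]
12 0.553 [0.009, -0.001, 0.016] [0.5666 0.1388 0.2008]
13 0.599 [0.009, -0.001, 0.016] [0.5711 0.1383 0.2088]
14 0.645 [0.01, -0.001, 0.015] [0.5761 0.1378 0.2163]
15 0.691 [0.01, -0.0, 0.015] [0.5811 0.1378 0.2238]
16 0.737 [0.012, -0.001, 0.015] [0.5871 0.1373 0.2313]
[0.00352   0.0438592 0.       ]
```

{"method": "arm_command", "body": {
  "plan": [
    [0,[0,0,0.018],[0.0035,0.044,0]],
    [0,[0,0,0.019],[0.0035,0.044,0]],
    [0,[0.001,0,0.018],[0.0035,0.044,0]],
    [0,[0.002,0,0.018],[0.0035,0.044,0]],
    [0,[0,0,0],[0,0,0]]
  ]
}}

```text
t: 15.37
tool_pos: [0.5425, 0.1406, 0.1301]
orientation: [-0.124, -2.948, -0.008]
wrist_force: [-4.7, -3.5, -4.5]
finger_gap: 0.0181
grip_force: 72.1
```

{"method": "arm_command", "body": {
  "plan": [
    [0,[0.003,-0.001,0.019],[0.0035,0.044,0]],
    [0,[0.004,0,0.018],[0.0035,0.044,0]],
    [0,[0.005,0,0.017],[0.0035,0.044,0]],
    [0,[0.005,-0.001,0.018],[0.0035,0.044,0]],
    [0,[0.006,0,0.017],[0.0035,0.044,0]],
    [0,[0.007,-0.001,0.017],[0.0035,0.044,0]],
    [0,[0.008,0,0.017],[0.0035,0.044,0]],
    [0,[0,0,0],[0,0,0]]
  ]
}}

```text
t: 16.03
tool_pos: [0.5597, 0.1391, 0.1916]
orientation: [-0.11, -2.619, -0.024]
wrist_force: [-10.3, -4.7, -1.9]
finger_gap: 0.018
grip_force: 71.8
```

{"method": "arm_command", "body": {
  "plan": [
    [0,[0.009,-0.001,0.016],[0.0035,0.044,0]],
    [0,[0.009,-0.001,0.016],[0.0035,0.044,0]],
    [0,[0.01,-0.001,0.015],[0.0035,0.044,0]],
    [0,[0.01,0,0.015],[0.0035,0.044,0]],
    [0,[0,0,0],[0,0,0]],
    [0,[0,0,0],[0,0,0]]
  ]
}}

```text
t: 16.53
tool_pos: [0.5779, 0.1376, 0.2234]
orientation: [-0.102, -2.434, -0.031]
wrist_force: [-12.2, -5.7, -1.0]
finger_gap: 0.0183
grip_force: 71.3
```

```bash
python3 - <<'E'
from h import *
np.set_printoptions(precision=4,suppress=True)
o=observe();print(o["tool_pos"],o["orientation"],np.linalg.norm(o["orientation"]),o["wrist_force"],o["q"])
u=np.array([.9968,-.08,0]);C=np.array([.7404,.1265,.104])
d=o["tool_pos"]-C;print("angle by pos",np.arctan2(d[2],-d@u)-np.arctan2(-.0092,.1993),np.hypot(d[2],d@u),np.hypot(.0092,.1993))
for n in("wrist","side","scene"): cv2.imwrite(f"pics/{n}9.png",read_camera(n))
def redpts(n,box):
    h=cv2.cvtColor(cv2.imread(f"pics/{n}9.png"),cv2.COLOR_BGR2HSV)
    m=cv2.inRange(h,(0,90,50),(8,255,255))|cv2.inRange(h,(170,90,50),(180,255,255))
    k,l,s,c=cv2.connectedComponentsWithStats(m)
    for i in range(1,k):
        if s[i,4]>8 and box[0]<c[i,0]<box[2] and box[1]<c[i,1]<box[3]:
            q=np.argwhere(l==i)[:,::-1];f=cv2.fitLine(q.astype(np.float32),cv2.DIST_HUBER,0,.01,.01).ravel()
            t=(q-f[2:])@f[:2]; print(n,s[i],f,"ends",f[2:]+t.min()*f[:2],f[2:]+t.max()*f[:2])
redpts("scene",(320,170,420,300));redpts("side",(240,120,340,240));redpts("wrist",(0,0,640,400))
# predictions: arm axis at 140mm, red lid edge at 128mm, for angles
v=np.array([.08,.9968,0]);z=np.array([0,0,1])
pt=lambda a,r,w,h=0:C+w*v-u*(r*np.cos(a))+z*r*np.sin(a)+h*(u*np.sin(a)+z*np.cos(a))
for n in("scene","side"):
    c=camera_params(n)
    print(n,"arm .724",proj([pt(.724,.228,.14),pt(.724,.02,.14)],c).round(1).tolist(),"lid edge .69/.73/.77",[proj([pt(a,.225,.128,.004),pt(a,.01,.128,.004)],c).round(1).tolist() for a in(.65,.69,.73,.77)])
E
```

```text
[0.5779 0.1376 0.2234] [-0.1017 -2.4338 -0.0307] 2.4361318746760525 [-12.1992  -5.7103  -0.9828] [ 0.0583  0.7323  0.8886  0.1092  2.2192 -1.3947]
angle by pos 0.6787363628670137 0.20193623727101354 0.19951223020155934
scene [384 205   8  10  37] [  0.6285  -0.7778 387.4516 209.136 ] ends [384.1992 213.161 ] [390.4802 205.3881]
scene [349 216  37  58 176] [  0.5048  -0.8632 368.3694 239.1383] ends [348.6783 272.8119] [382.6897 214.649 ]
side [264 147  10   8  28] [  0.8656   0.5008 267.1511 150.6303] ends [263.6501 148.6048] [272.9938 154.0107]
wrist [ 532  190   83  191 4125] [  0.3057  -0.9521 569.9695 280.4114] ends [538.7459 377.6712] [598.2475 192.3267]
wrist [522 222  36 144 422] [  0.2296  -0.9733 540.5954 291.1245] ends [523.1598 365.0377] [556.8539 222.2014]
scene arm .724 [[390.2, 207.2], [354.7, 265.0]] lid edge .69/.73/.77 [[[387.8, 207.1], [349.7, 265.5]], [[386.9, 206.4], [349.6, 265.5]], [[386.0, 205.8], [349.5, 265.5]], [[385.0, 205.3], [349.4, 265.6]]]
side arm .724 [[265.7, 149.1], [300.5, 171.7]] lid edge .69/.73/.77 [[[266.4, 153.3], [304.2, 172.8]], [[267.6, 151.2], [304.2, 172.7]], [[268.7, 149.1], [304.3, 172.7]], [[270.0, 147.0], [304.4, 172.6]]]
```

```bash
cat > ang.py <<'E'
from h import *
import sys
np.set_printoptions(precision=4,suppress=True)
u=np.array([.9968,-.08,0]);v=np.array([.08,.9968,0]);C=np.array([.7404,.1265,.104])
c=camera_params("wrist");o=observe();im=read_camera("wrist")
h=cv2.cvtColor(im,cv2.COLOR_BGR2HSV)
m=cv2.inRange(h,(0,90,50),(8,255,255))|cv2.inRange(h,(170,90,50),(180,255,255))
k,l,s,ce=cv2.connectedComponentsWithStats(m)
def cut(p,w):
    a,d=ray(p,c); X=a+d*((w-(a-C)@v)/(d@v)); e=X-C; return -e@u,e[2]
for i in range(1,k):
    if s[i,4]<150 or s[i,0]<450: continue
    rows=range(s[i,1]+2,s[i,1]+s[i,3]-2); ctr=[]
    for r in rows:
        x=np.where(l[r]==i)[0]; ctr.append((x.mean(),r,x.max()-x.min()+1))
    ctr=np.array(ctr)
    print("blob",s[i],"widths",ctr[::12,2])
    arm=s[i,4]>1500; w=.14 if arm else .127
    for tag,sel in (("all",slice(None)),("lower70%",slice(int(.3*len(ctr)),None))):
        A=np.array([cut(p[:2],w) for p in ctr[sel]]); f=np.polyfit(A[:,0],A[:,1],1)
        print("arm" if arm else "lid",tag,"dir angle",np.arctan(f[0]),"offset at hinge",f[1],"polar at far end",np.arctan2(A[:,1],A[:,0])[[0,-1]],"r",np.hypot(*A.T)[[0,-1]])
print(o["tool_pos"],np.pi-np.linalg.norm(o["orientation"]),o["wrist_force"],o["grip_force"])
E
python3 ang.py
```

```text
blob [ 532  190   83  191 4123] widths [16. 36. 36. 32. 22. 22. 21. 20. 20. 20. 19. 19. 19. 18. 18. 15.]
arm all dir angle 0.726565031469473 offset at hinge -0.002225124740701842 polar at far end [0.6998 0.7532] r [0.2334 0.1123]
arm lower70% dir angle 0.7109415278370267 offset at hinge 0.0008101204417095044 polar at far end [0.715  0.7532] r [0.2024 0.1123]
blob [522 222  36 144 425] widths [3. 4. 3. 3. 3. 4. 2. 3. 3. 3. 3. 3.]
lid all dir angle 0.671773147995904 offset at hinge 0.004804937229386066 polar at far end [0.6893 0.7034] r [0.2145 0.1199]
lid lower70% dir angle 0.6711557042896058 offset at hinge 0.004922084985199109 polar at far end [0.6931 0.7034] r [0.1891 0.1199]
[0.578  0.1376 0.2233] 0.7031475170043442 [-10.5487  -6.4237  -1.9047] 71.2004828453064
```

Lid is at about 0.675 rad (camera 0.672, arm position 0.679). The index arm is at about 0.72. I'll raise it by about 0.043 more.

{"method": "arm_command", "body": {
  "plan": [
    [0,[0.006,0,0.008],[0.0016,0.02,0]],
    [0,[0.006,-0.001,0.007],[0.0016,0.02,0]],
    [0,[0,0,0],[0,0,0]],
    [0,[0,0,0],[0,0,0]],
    [0,[0,0,0],[0,0,0]],
    [0,[0,0,0],[0,0,0]],
    [0,[0,0,0],[0,0,0]]
  ]
}}

```text
t: 17.32
tool_pos: [0.5839, 0.1371, 0.2308]
orientation: [-0.1, -2.394, -0.032]
wrist_force: [-11.9, -5.7, -3.0]
finger_gap: 0.0186
grip_force: 71.0
```

```bash
python3 ang.py
```

```text
blob [ 526  185   72  192 3778] widths [17. 33. 32. 21. 20. 19. 19. 19. 19. 18. 18. 17. 16. 17. 16. 16.]
arm all dir angle 0.7286685470997777 offset at hinge -0.0028729758750947704 polar at far end [0.7038 0.7556] r [0.2333 0.1097]
arm lower70% dir angle 0.711389316796176 offset at hinge 0.0004660499233392618 polar at far end [0.7151 0.7556] r [0.2008 0.1097]
blob [521 221  38 145 423] widths [4. 4. 3. 3. 3. 2. 2. 3. 3. 3. 3. 3.]
lid all dir angle 0.7186778644000585 offset at hinge 0.005201179209373609 polar at far end [0.7377 0.7476] r [0.215  0.1189]
lid lower70% dir angle 0.717620884840292 offset at hinge 0.005407161197553523 polar at far end [0.7401 0.7476] r [0.1895 0.1189]
[0.5839 0.1371 0.2308] 0.7457540089109806 [-11.8819  -5.672   -3.0325] 71.04743242263794
```

The lid reads 0.718 and the arm 0.711–0.728, so they are aligned. I'll check the bottle once more, then hand in.

```bash
python3 - <<'E'
from h import *
np.set_printoptions(precision=4,suppress=True)
cs=camera_params("scene");cd=camera_params("side");a=read_camera("scene");b=read_camera("side")
base=np.array([.4766,-.2899,.008]);
r=[]
for im,c in((a,cs),(b,cd)):
    P=proj([base+[0,0,.08]],c)[0].astype(int)
    h=cv2.cvtColor(im,cv2.COLOR_BGR2HSV);x,y=P
    bl=[q for q in blobs(im,(100,90,20),(130,255,255),(x-7,y-8,x+8,y+5),4)[0]]
    print("pred cap",P,[q[0] for q in bl],[q[1][4] for q in bl]); r.append(max(bl,key=lambda q:q[1][4])[0])
print("cap",tri(r[0],cs,r[1],cd)); o=observe(); print(o["grip_force"],o["joint_velocities"])
print(hand_in())
E
```

```text
pred cap [274 159] [] []Traceback (most recent call last):
  File "<stdin>", line 10, in <module>
ValueError: max() iterable argument is empty
```

```bash
python3 - <<'E'
from h import *
np.set_printoptions(precision=4,suppress=True)
base=np.array([.4766,-.2899,.008])
for n in("scene","side"):
    c=camera_params(n);im=read_camera(n);P=proj([base+[0,0,z] for z in(.08,.06,.03,0)],c);print(n,P.round(1).tolist())
    for p in P.astype(int): print([cv2.cvtColor(im,cv2.COLOR_BGR2HSV)[p[1],x].tolist() for x in range(p[0]-9,p[0]+10,3)])
E
```

```text
scene [[274.0, 159.0], [274.2, 163.0], [274.5, 168.9], [274.7, 174.7]]
[[18, 59, 122], [21, 45, 107], [21, 45, 120], [21, 45, 131], [21, 45, 137], [21, 43, 142], [22, 43, 147]]
[[17, 67, 103], [21, 45, 91], [23, 42, 97], [22, 45, 107], [23, 45, 114], [21, 44, 121], [22, 44, 128]]
[[113, 158, 95], [20, 34, 68], [20, 46, 67], [21, 47, 71], [21, 46, 78], [20, 44, 87], [23, 43, 94]]
[[77, 201, 122], [67, 158, 116], [38, 19, 107], [26, 17, 106], [58, 51, 80], [65, 150, 97], [56, 61, 67]]
side [[365.4, 261.5], [365.1, 267.1], [364.7, 275.5], [364.4, 283.6]]
[[14, 99, 168], [15, 102, 170], [13, 92, 164], [113, 145, 151], [112, 144, 154], [14, 89, 167], [15, 101, 171]]
[[109, 197, 92], [111, 181, 89], [99, 100, 89], [90, 112, 73], [82, 82, 81], [17, 95, 147], [15, 100, 171]]
[[109, 184, 159], [100, 142, 133], [60, 30, 92], [66, 72, 71], [68, 80, 70], [62, 40, 82], [111, 126, 123]]
[[68, 141, 134], [69, 141, 121], [45, 21, 95], [20, 13, 116], [18, 11, 119], [40, 14, 110], [67, 129, 128]]
```

The forearm hides the bottle in the scene view. The side view shows the cap, glass and label upright exactly where predicted.

```bash
python3 -c "
from plant import *
o=observe();print(o['grip_force'],o['t'],o['tool_pos']);print(hand_in())"
```

```text
71.04772925376892 17.5667 [0.58389113 0.13706943 0.23086476]
the job is handed in; nothing more can be done
None
```

The job is handed in at 17.6 s: the bottle stands upright in the middle of the pad, and the gripper is holding the lid at about 0.72 rad, within about 0.01 rad of the index arm by my camera measurements; the judge's result was not shown.

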